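# Cap a coffee sample canister with the bench ratchet clamp

## Task

A coffee sample canister lies in the saddle of the scissor clamp with its red cap only started. Squeeze the clamp's two handles until the cap is home and the ratchet holds the jaws firmly pressed on it, feeling your way and stopping there, as squeezing harder dents the thin canister; let go, and leave it locked by itself for a couple of seconds. Then lightly press the orange thumb plate down, sideways to the scissors, so that the ratchet lets go and the clamp springs wide open; do not touch the canister or disturb the other things.

Things in the scene. Friction and masses are not known exactly. Their poses are not given: they have to be found in the camera images.
- clamp: Bench-mounted scissor clamp (hemostat type), fixed. Origin on the bench top under the pivot pin; x points from the handles past the pivot to the jaws, y left, z up. The halves lie flat, 85 mm above the bench, and turn on the upright pin. Handles run to -x (only air beneath), jaws to +x. Black base plate 165 x 110 x 12 mm, from 52 mm behind the pivot to 112 mm ahead.
- grip_left (a point): Middle of the outer face of the left handle's black rubber cheek (46 mm long along the handle, 18 mm high), 138 mm behind the pivot, 85 mm above the bench. The cheeks' outer faces stand 62 mm apart when open, 35 to 46 mm when shut on the canister. Pinch both from above, fingers closing along the clamp's y; both halves move together, mirrored.
- grip_right (a point): The same point on the right handle's cheek (clamp's -y side).
- half_left (a joint): Closing angle of each half (geared together), rad: 0 open, as springs hold it. Three ratchet teeth hold at 0.033, 0.057 and 0.080, each caught about 0.002 beyond. The cap comes home between 0.03 and 0.075, depending on the canister; the jaws then press on it from the next tooth on (second or third).
- half_right: Right half of the clamp with its handle; origin on the pivot, 85 mm above the bench. Its jaw presses the cap. Force on each cheek: 2 to 7 N in a sawtooth while teeth pass and the cap slides in, 7 to 12 N once the cap is home and the jaw pad yields; at 12.5 to 13 N the right tooth is surely passed and the pad bottoms; then force climbs steeply, and above about 16 N the canister is dented.
- release: Sprung steel shank of the right half, with the lower ratchet bar and at its end the orange thumb plate; origin at its flexing point, 35 mm behind the pivot. It flexes only downward. Above 15 N it bends for good.
- thumb_plate (a point): Centre of the top of the orange round thumb plate (32 mm across, 7 mm thick) at the end of the right handle, 187 mm behind the pivot, 88 mm above the bench. Pressed down about 5 mm (2 to 4 N) it frees the teeth; at about 7 mm it meets a hard stop, felt as 5 N and rising. Friction can slow the opening: holding it down, follow it outward (clamp's -y) some 20 mm before lifting off.
- canister: Thin aluminium canister, 36 mm across, 70 mm long, lying along the clamp's y in the saddle between the jaws, 65 mm ahead of the pivot; origin on its axis at mid-length, 85 mm above the bench. A brass foot sticks out of its -y end by 0.4 to 5.6 mm, different each time. The foot-side jaw has a sprung rubber pad (yields from 10 N over 3.4 mm). Over 30 N at the jaws dents it.
- cap (a joint): How far the red cap (disc 31 mm across, 3 mm thick, on the canister's +y end) is pushed in, m: 0 stands 3 mm off the rim, 0.003 fully home on the rim. It stays where it is pushed; it takes about 5 N at the jaws.
- spare_a: Capped spare canister, 36 mm across, 73 mm tall, red cap, standing on the bench left of the clamp; origin under its centre.
- spare_b: Capped spare canister, 36 mm across, 73 mm tall, blue cap, standing on the bench right of the clamp; origin under its centre.
- cupping_bowl: White ceramic cupping bowl, 90 mm across, 55 mm tall; bystander.
- bean_jar: Amber glass bean jar, 80 mm across, 120 mm tall; bystander.
- timer: Black kitchen timer, 70 x 50 x 35 mm; bystander.
- sample_tray: Aluminium sample tray, 200 x 130 x 30 mm; bystander.
- spoon: Steel cupping spoon lying on the bench; bystander.
Things that resemble listed ones, but are neither listed nor needed, are in the scene too. What is shaped like the canister but brown, green or purple is not meant.

How it is judged:
By the outcome, as a careful person would: the job done as asked, in the order asked, and still so for the second after the job is handed in, with the robot touching nothing.
It also fails if it takes over 70 s, if anything falls off the work surface, if the arm or the gripper's body presses on something with over 40 N, if the wrist force passes 120 N, or if a joint passes its speed limit or range.

## Robot

A 6-joint arm with a two-finger parallel gripper is mounted at the origin on the work surface. World frame = base frame: x ahead of the robot, y to its left, z up, the work surface at z = 0. Lengths are in m, angles in rad, forces in N, time in s.
With the tool pointing down it reaches from about 0.35 to 0.775 m from the base axis. Payload 7.3 kg.
Tool frame: the origin (TCP) lies on the centre line of the jaws, within the pads' length; the fingertips stand 17 mm ahead of it and the grasp point (between the pads) lies 2 mm behind it (robot.tcp_to_tips is the distance from the TCP to the fingertips, in m); z points along the fingers, y is the line along which they close (so a half turn about z gives the same grasp; the last joint's range is limited). The gripper opens to 92 mm and grips with 3 to 60 N. Pads are 19 mm wide; open, the fingers measure 130 mm over their backs; the gripper's body (75 mm by 190 mm) begins 47 mm behind the grasp point.
Start: joints at [1.119, 0.342, 1.524, -0, 1.275, -0.146], TCP at [0.158, 0.501, 0.244] pointing down, gripper open.
Joint ranges: [-2.53, 2.53], [-0.77, 2.02], [0.04, 2.7], [-1, 4.14], [0.28, 2.66], [-3.11, 3.11]. Speed limits (rad/s): [2.57, 2.57, 3.14, 3.14, 3.14, 3.14].

## Interface

Orientations are given as [roll, pitch, yaw] about the fixed x, y, z axes, in that order (R = Rz(yaw) Ry(pitch) Rx(roll)).
In Python, from cell import robot gives the robot as it stands. The module is installed in compiled form; this text tells all that it offers.
- The arm moves only by the tool carry_out, never from a script. Its argument "commands" is a list of rows, each a list of 3 entries, a list of its own where there are three numbers: the shift along the tool's x, y, z in m, then the turn about the tool's z in rad, then the opening, from 0 (shut) to 1 (fully open). In form: [[[dx, dy, dz], yaw, claw], ...]. A call has 1 to 20 rows; each row shifts and turns the commanded pose from where the row before left it, along the tool's axes as they then stand; what a row does not reach is not made up. A row lasts 1/8 s, in which the tool goes at most 62.5 mm and 10.7 degrees, less where a joint would pass 70% of its speed; a pose out of reach is approached as far as the arm can. A call is refused whole if a number of a shift passes 0.0625 or a number of a turn 0.188, either way. A call with a gripper value outside its range is refused whole. The fingers move at their own pace and stop on an object; "newtons" is the grip in N (left out, the last holds). Time passes only in rows, so rows that do not move let the fingers close. It gives the time, the measured TCP pose, the force, the opening and the grip force at its end, in the units of the state.
- robot.observe(): the state, without advancing time (a new reading comes with each control period).
- robot.read_camera(name): name is "scene" or "top" or "wrist"; returns a dict with "pixels" (420x560x3 uint8, red, green, blue), "fx", "fy", "cx", "cy" (pixels), "view" (4x4, takes a point from world to camera coordinates); the wrist camera has in their place "T_tool_cam" (4x4, takes a point from camera to tool coordinates, whose origin is the TCP and whose axes are the flange's). Camera axes: x right, y up, looking along -z (the intrinsics and any distortion apply to the point x, -y, -z); pixel columns grow to the right and rows downward; lengths in m; the calibration is good to about 2 mm. The wrist camera is an equidistant fisheye: a pixel r from the principal point sees the ray r / f radians off the axis. A picture is of the moment at which its call begins: read the wrist's pose just before it. There is no depth.
- robot.hand_in(): hands the job in; it is judged then, once.
Trained networks look in a picture, given as the dict that the camera call returned (one of the last four; its "shot" number tells which), for a name from the list of things; names that differ only in an ending like _2 or _b are one class to them, and where a whole thing is asked for, a point or a joint stands for the part that bears it (a point fixed in the world has none). Each returns a list of dicts, best first, with "p" (0 to 1); they miss things now and then, are a little off and sometimes report something else, mostly with a low value. They report only what shows in the picture. A call takes as long as a camera call. They do not tell look-alikes from the thing itself.
- robot.find_in(picture, name): "at" ([column, row] in pixels, amid what is visible of it).
- robot.tip_of(picture, name): "at" ([column, row] in pixels: a listed point, or the origin of a listed thing).
The state is a dict: "time": time; "qpos": joint angles; "qvel": joint speeds; "joint_efforts": joint torques, N m; "tool_pos": TCP position; "tool_rot": TCP orientation; "contact_force": force on the tool from outside, world axes, zero at the start; "torque": the same for the moment, N m; "opening": finger opening in m; "grip_force": force on a finger pad.
Only numpy, scipy, OpenCV 4.12 (cv2) and the standard library are available. Lean on these libraries where they do the work, as an engineer would, in place of code of your own. Each camera call takes 0.05 s, during which the arm holds its last target. There are 200 camera calls.

## Working session

There is one attempt and no reset: what is moved stays moved. The work goes in short steps, Python scripts to look and compute and a tool call to move; the robot and the scene stay as the last step left them, time stands still between calls to the robot, and variables do not carry over. Pictures are saved under pics/ and viewed, at most 10 in all, crops included, and the job is handed in when it is done.

Besides the shell and the picture viewer there is one more tool, called after "Request:" as name([rows], argument=value, ...), one row to a line, values as JSON. carry_out: Moves the arm, as the interface text tells. Its arguments: {"type":"object","properties":{"commands":{"type":"array"},"newtons":{"type":"number"}},"required":["commands"]}

```bash
mkdir -p pics; cat > h.py <<'E'
import numpy as np, cv2
from cell import robot
def save(p,n): cv2.imwrite(f'pics/{n}.png',p['pixels'][:,:,::-1])
def ray(p,uv):
    d=np.array([(uv[0]-p['cx'])/p['fx'],-(uv[1]-p['cy'])/p['fy'],-1.]); T=np.linalg.inv(p['view'])
    return T[:3,3],T[:3,:3]@d
def atz(p,uv,z):
    o,d=ray(p,uv); return o+d*(z-o[2])/d[2]
def both(p,a,q,b):
    o1,d1=ray(p,a);o2,d2=ray(q,b)
    s=np.linalg.lstsq(np.c_[d1,-d2],o2-o1,rcond=None)[0]
    A=o1+d1*s[0];B=o2+d2*s[1]; return (A+B)/2,np.linalg.norm(A-B)
E
python3 - <<'E'
from h import *
np.set_printoptions(precision=4,suppress=True)
s=robot.read_camera('scene');t=robot.read_camera('top');save(s,'s1');save(t,'t1')
for n in ['grip_left','grip_right','half_right','thumb_plate','canister','clamp','release']:
    a=robot.tip_of(s,n);b=robot.tip_of(t,n)
    print(n,[(np.round(x['at']),round(x['p'],2)) for x in a[:2]],[(np.round(x['at']),round(x['p'],2)) for x in b[:2]])
    if a and b: print(both(s,a[0]['at'],t,b[0]['at']))
o=robot.observe();print(o['tool_pos'],o['tool_rot'],o['contact_force'],o['time'],robot.tcp_to_tips)
E
```

```text
grip_left [(array([276., 218.]), 0.7)] [(array([296., 208.]), 0.9)]
(array([ 0.5134, -0.0176,  0.085 ]), np.float64(0.004713860397470832))
grip_right [(array([254., 211.]), 0.59), (array([269., 218.]), 0.3)] [(array([317., 216.]), 0.75), (array([316., 232.]), 0.23)]
(array([ 0.4909, -0.0815,  0.0811]), np.float64(0.005499301374544226))
half_right [(array([234., 242.]), 0.79), (array([193., 255.]), 0.59)] [(array([320., 172.]), 0.89)]
(array([ 0.6263, -0.0991,  0.0826]), np.float64(0.009949673725486238))
thumb_plate [(array([259., 199.]), 0.45)] [(array([312., 229.]), 0.73)]
(array([ 0.45  , -0.0715,  0.0951]), np.float64(0.003956758137375591))
canister [(array([160., 277.]), 0.91), (array([290., 250.]), 0.88)] [(array([329., 151.]), 0.86), (array([241., 175.]), 0.81)]
(array([ 0.731 , -0.1938,  0.0402]), np.float64(0.14278533251998343))
clamp [(array([235., 263.]), 0.73), (array([430., 210.]), 0.19)] [(array([320., 179.]), 0.62)]
(array([ 0.62  , -0.1034, -0.0017]), np.float64(0.005852724528999815))
release [(array([236., 231.]), 0.53)] []
[0.158  0.5007 0.2438] [3.1415 0.     2.8358] [-0.2337  0.0497 -0.1068] 0.8 0.017
```

```bash
python3 - <<'E'
import cv2
t=cv2.imread('pics/t1.png');s=cv2.imread('pics/s1.png')
cv2.imwrite('pics/tc.png',cv2.resize(t[100:280,200:440],None,fx=3.3,fy=3.3,interpolation=cv2.INTER_CUBIC))
E
```

```text
(no output)
```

View pics/s1.png

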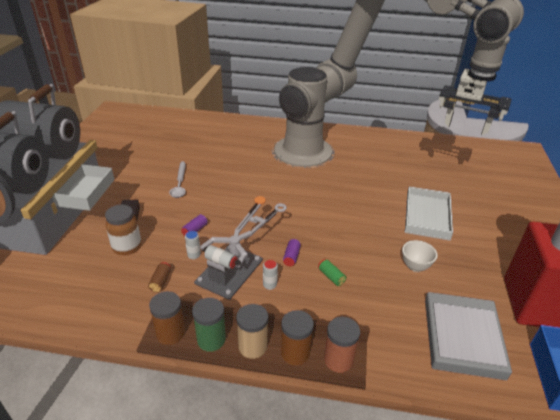

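View pics/tc.png

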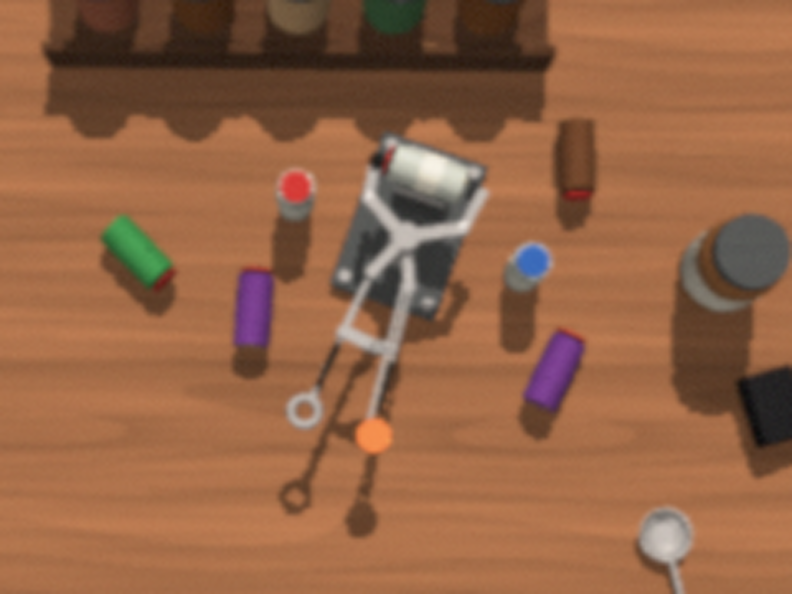

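The scene shows the clamp at about (235,255) px, with its orange thumb plate at (259,200) and the ring of the left handle at (281,208). In the top view the pivot is at (323,172), the plate at (313,232) and the ring at (292,224). The clamped canister is the pale one in the saddle at about (329,152). The purple, brown and green look-alikes and the two spares stand apart. I'll go above the handles for a near look.

Request:
carry_out([
  [[-0.035,-0.0304,0],0,1],
  [[-0.035,-0.0304,0],0,1],
  [[-0.035,-0.0304,0],0,1],
  [[-0.035,-0.0304,0],0,1],
  [[-0.035,-0.0304,0],0,1],
  [[-0.035,-0.0304,0],0,1],
  [[-0.035,-0.0304,0],0,1],
  [[-0.035,-0.0304,0],0,1],
  [[-0.035,-0.0304,0],0,1],
  [[-0.035,-0.0304,0],0,1],
  [[-0.035,-0.0304,0],0,1],
  [[-0.035,-0.0304,0],0,1],
  [[-0.035,-0.0304,0],0,1],
  [[-0.035,-0.0304,0],0,1],
  [[0,0,0],0,1],
])

```text
time: 2.68
tool_pos: [0.4983, -0.0551, 0.2433]
tool_rot: [-3.141, 0.0, 2.832]
contact_force: [-0.3, 0.4, 1.0]
opening: 0.0919
grip_force: 0.0
```

```bash
cat >> h.py <<'E'
from scipy.spatial.transform import Rotation as Ro
def wr():
    o=robot.observe(); w=robot.read_camera('wrist')
    T=np.eye(4);T[:3,:3]=Ro.from_euler('xyz',o['tool_rot']).as_matrix();T[:3,3]=o['tool_pos']
    w['W']=T@w['T_tool_cam']; return o,w
def wz(w,uv,z):
    a=(uv[0]-w['cx']);b=(uv[1]-w['cy']);f=w['fx'];r=np.hypot(a,b)+1e-9;th=r/f
    d=w['W'][:3,:3]@np.array([np.sin(th)*a/r,-np.sin(th)*b/r,-np.cos(th)]);o=w['W'][:3,3]
    return o+d*(z-o[2])/d[2]
E
python3 - <<'E'
from h import *
np.set_printoptions(precision=4,suppress=True)
o,w=wr();save(w,'w1')
print(o['tool_pos'],o['tool_rot'],o['qpos'],o['time'],w['fx'],w['W'][:3,3])
for n in ['grip_left','grip_right','half_right','thumb_plate','canister','clamp']:
    z=0.088 if n=='thumb_plate' else 0 if n=='clamp' else 0.085
    for x in robot.tip_of(w,n)[:2]: print(n,np.round(x['at'],1),round(x['p'],2),wz(w,x['at'],z))
E
```

```text
[ 0.4983 -0.0551  0.2433] [-3.1413  0.0003  2.8324] [-0.263   0.299   1.5882 -0.0003  1.2542 -1.5245] 2.675 325.19226210127806 [ 0.426  -0.0314  0.3843]
grip_left [307.3 203.7] 0.68 [ 0.5101 -0.0279  0.085 ]
grip_right [243.8 196.6] 0.57 [ 0.4851 -0.0833  0.085 ]
half_right [276.6 321. ] 0.8 [ 0.629  -0.0966  0.085 ]
thumb_plate [237.1 149.7] 0.72 [ 0.4408 -0.0744  0.088 ]
canister [136.2 240.2] 0.86 [ 0.4936 -0.2088  0.085 ]
canister [369.6 214.1] 0.82 [0.539  0.0285 0.085 ]
clamp [277.4 283.1] 0.81 [ 0.6273 -0.095   0.    ]
```

View pics/w1.png

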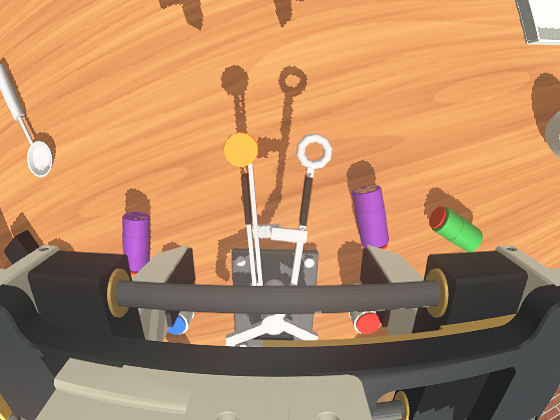

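The wrist view shows the orange plate at about (241,150), the left ring at (314,152), the black cheeks at about (307,200) and (247,198), and the pivot at (275,322). The clamp lies straight in the view. I'll compute its frame from these.

```bash
python3 - <<'E'
from h import *
np.set_printoptions(precision=4,suppress=True)
o,w=wr();im=w['pixels'].astype(int)
cv2.imwrite('pics/w1c.png',cv2.resize(w['pixels'][125:345,190:370,::-1],None,fx=2.7,fy=2.7,interpolation=cv2.INTER_CUBIC))
R,G,B=im[...,0],im[...,1],im[...,2]
m=(R>200)&(G>120)&(B<90); m[:125]=0;m[180:]=0;m[:,:205]=0;m[:,275:]=0
v,u=np.nonzero(m);pl=wz(w,(u.mean(),v.mean()),.088);print('plate px',u.mean(),v.mean(),u.ptp() if hasattr(u,'ptp') else np.ptp(u),np.ptp(v),pl)
dk=(im.max(2)<75)
for r in range(170,232,6): print(r,[c for c in np.nonzero(dk[r,230:330])[0]+230])
for n,uv in dict(pivot=(275,322),ring=(314,152)).items(): print(n,wz(w,uv,.088))
E
```

```text
plate px 237.5027027027027 151.2864864864865 53 51 [ 0.441  -0.0714  0.088 ]
170 []
176 []
182 []
188 []
194 []
200 []
206 []
212 []
218 []
224 []
230 []
pivot [ 0.6269 -0.0941  0.088 ]
ring [ 0.4626 -0.0047  0.088 ]
```

View pics/w1c.png

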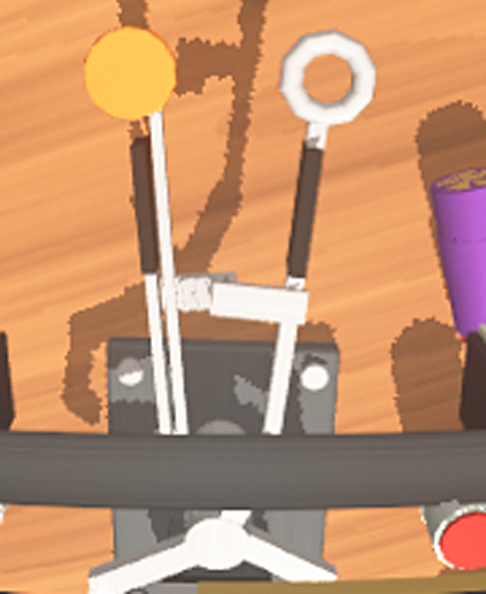

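```bash
python3 - <<'E'
from h import *
np.set_printoptions(precision=4,suppress=True)
o,w=wr()
f=lambda x,y,z:wz(w,(190+x/2.7,125+y/2.7),z)
L=f(313,210,.092);R=f(140,207,.092);p=f(130,73,.088);r=f(328,77,.088);pv=f(217,543,.09)
m=(L+R)/2
print(L,R,np.linalg.norm(L-R),m);print(p,r,pv)
b=f(108,342,.012)-f(337,347,.012);print('base width',np.linalg.norm(b),'yaw',np.arctan2(b[0],-b[1]))
for a in (m,(p+r)/2): d=pv-a;print(np.linalg.norm(d[:2]),np.arctan2(d[1],d[0]))
c=L-R;print('yaw from cheeks',np.arctan2(-c[0],c[1]))
E
```

```text
[ 0.5056 -0.0255  0.092 ] [ 0.4867 -0.0823  0.092 ] 0.05982676730509545 [ 0.4961 -0.0539  0.092 ]
[ 0.4419 -0.0712  0.088 ] [ 0.4634 -0.0075  0.088 ] [ 0.6296 -0.1004  0.09  ]
base width 0.10638504581715194 yaw -0.32687986891577425
0.14131836566005 -0.335305521355847
0.18719444448464026 -0.33246175667338207
yaw from cheeks -0.3222828988686814
```

The clamp frame is consistent: pivot to grips measures 141 mm, pivot to plate 187 mm, and yaw is about -0.33. The tool is already within 1 mm of the grip centre, so I'll turn it slightly and descend.

Request:
carry_out([
  [[0,0,0.03],0.022,1],
  [[0,0,0.04],0,1],
  [[0,0,0.04],0,1],
  [[0,0,0.03],0,1],
  [[0,0,0.02],0,1],
  [[0,0,0],0,0.8],
  [[0,0,0],0,0.75],
  [[0,0,0],0,0.75],
], newtons=5)

```text
time: 4.12
tool_pos: [0.4978, -0.0528, 0.0848]
tool_rot: [3.141, 0.002, 2.814]
contact_force: [0.2, -0.7, -0.5]
opening: 0.0699
grip_force: 0.0
```

```bash
python3 - <<'E'
from h import *
o,w=wr();print(o);s=robot.read_camera('scene')
a=cv2.resize(w['pixels'][100:400,130:430,::-1],(500,500),interpolation=cv2.INTER_CUBIC);b=cv2.resize(s['pixels'][180:300,200:320,::-1],(500,500),interpolation=cv2.INTER_CUBIC)
cv2.imwrite('pics/w2.png',cv2.resize(np.hstack([a,b]),(800,400)))
E
```

```text
{'time': 4.125, 'qpos': array([-2.58881378e-01,  4.89133906e-01,  1.79622546e+00,  1.47618096e-04,
        8.54128078e-01, -1.50208937e+00]), 'qvel': array([ 1.55171708e-03,  1.93841971e-03,  1.80439404e-03,  2.24258887e-03,
       -1.77306750e-03,  5.50265686e-06]), 'joint_efforts': array([ 1.33921692e-02, -4.37580907e+01, -1.78017801e+01, -2.23930698e-02,
        8.59309640e-02,  4.85475466e-04]), 'tool_pos': array([ 0.49782938, -0.05276892,  0.08479047]), 'tool_rot': array([3.14133688e+00, 2.09258656e-03, 2.81390720e+00]), 'contact_force': array([ 0.21984896, -0.68195034, -0.49354991]), 'torque': array([-0.00457145,  0.00904554, -0.00062667]), 'grip_force': 0.0, 'opening': 0.06990881140732347}
```

View pics/w2.png

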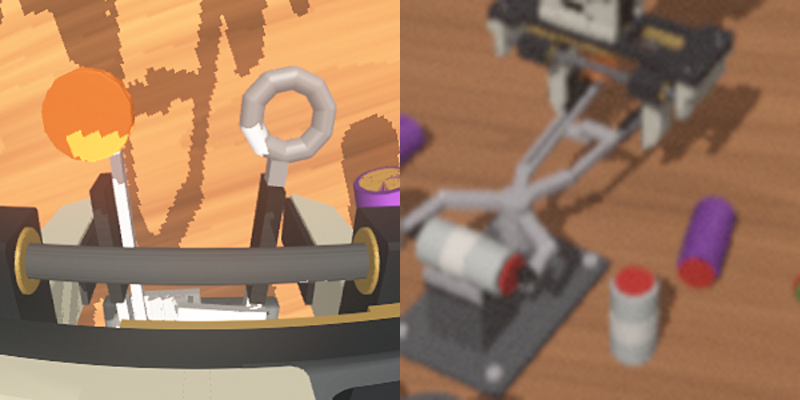

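The fingers straddle both black cheeks with room on each side, at image-left (100,240) and right (265,240). In the scene crop the canister shows its red cap at the jaw. I'll shift 2 mm and start squeezing gently in small steps.

Request:
carry_out([
  [[0,-0.002,0.001],0,0.73],
  [[0,0,0],0,0.71],
  [[0,0,0],0,0.7],
  [[0,0,0],0,0.69],
  [[0,0,0],0,0.68],
  [[0,0,0],0,0.67],
  [[0,0,0],0,0.66],
  [[0,0,0],0,0.65],
  [[0,0,0],0,0.64],
  [[0,0,0],0,0.63],
  [[0,0,0],0,0.63],
], newtons=9)

```text
time: 5.6
tool_pos: [0.4959, -0.0547, 0.0825]
tool_rot: [-3.141, -0.001, 2.814]
contact_force: [-3.4, -4.2, 0.8]
opening: 0.058
grip_force: 2.4
```

The side force is about 5 N toward -y, so the right finger is leading. I'll centre it.

Request:
carry_out([
  [[0,-0.0005,0],0,0.63],
  [[0,-0.0005,0],0,0.63],
  [[0,0,0],0,0.63],
])

```text
time: 5.98
tool_pos: [0.4965, -0.0554, 0.0827]
tool_rot: [3.141, 0.0, 2.814]
contact_force: [-1.4, -1.3, -0.1]
opening: 0.058
grip_force: 0.5
```

Request:
carry_out([
  [[0,-0.0005,0],0,0.62],
  [[0,0,0],0,0.61],
  [[0,0,0],0,0.6],
  [[0,0,0],0,0.6],
])

```text
time: 6.48
tool_pos: [0.4961, -0.0556, 0.0827]
tool_rot: [3.141, -0.0, 2.814]
contact_force: [0.6, 4.0, -0.6]
opening: 0.0552
grip_force: 2.7
```

Request:
carry_out([
  [[0,0.0004,0],0,0.6],
  [[0,0,0],0,0.6],
])

```text
time: 6.72
tool_pos: [0.4962, -0.0556, 0.0827]
tool_rot: [3.141, -0.0, 2.814]
contact_force: [0.1, 3.5, -0.9]
opening: 0.055
grip_force: 2.7
```

Request:
carry_out([
  [[0,0,0],0,0.595],
  [[0,0,0],0,0.59],
  [[0,0,0],0,0.585],
  [[0,0,0],0,0.58],
  [[0,0,0],0,0.58],
])

```text
time: 7.35
tool_pos: [0.496, -0.0556, 0.0827]
tool_rot: [3.141, -0.0, 2.814]
contact_force: [-0.4, 3.2, 0.8]
opening: 0.0531
grip_force: 2.2
```

Request:
carry_out([
  [[0,0.0004,0],0,0.575],
  [[0,0,0],0,0.57],
  [[0,0,0],0,0.565],
  [[0,0,0],0,0.56],
  [[0,0,0],0,0.56],
])

```text
time: 7.98
tool_pos: [0.496, -0.0554, 0.0826]
tool_rot: [-3.141, -0.001, 2.814]
contact_force: [-4.4, -1.3, 1.6]
opening: 0.0514
grip_force: 5.2
```

Request:
carry_out([
  [[0,0,0],0,0.555],
  [[0,0,0],0,0.55],
  [[0,0,0],0,0.545],
  [[0,0,0],0,0.54],
  [[0,0,0],0,0.54],
])

```text
time: 8.6
tool_pos: [0.4964, -0.0555, 0.0827]
tool_rot: [-3.141, 0.0, 2.814]
contact_force: [-3.4, -3.6, -1.0]
opening: 0.0499
grip_force: 3.7
```

Request:
carry_out([
  [[0,0,0],0,0.535],
  [[0,0,0],0,0.53],
  [[0,0,0],0,0.525],
  [[0,0,0],0,0.52],
  [[0,0,0],0,0.52],
])

```text
time: 9.22
tool_pos: [0.4962, -0.0554, 0.0827]
tool_rot: [-3.141, -0.0, 2.814]
contact_force: [-4.1, -3.7, 0.1]
opening: 0.0478
grip_force: 5.1
```

Request:
carry_out([
  [[0,-0.0003,0],0,0.515],
  [[0,0,0],0,0.51],
  [[0,0,0],0,0.505],
  [[0,0,0],0,0.5],
  [[0,0,0],0,0.5],
])

```text
time: 9.85
tool_pos: [0.4961, -0.0554, 0.0827]
tool_rot: [3.141, -0.0, 2.814]
contact_force: [-5.1, -1.5, -0.6]
opening: 0.0462
grip_force: 7.4
```

Request:
carry_out([
  [[0,0,0],0,0.496],
  [[0,0,0],0,0.492],
  [[0,0,0],0,0.488],
  [[0,0,0],0,0.488],
])

```text
time: 10.35
tool_pos: [0.496, -0.0554, 0.0827]
tool_rot: [3.142, -0.001, 2.814]
contact_force: [-4.8, -0.7, 0.1]
opening: 0.0449
grip_force: 8.2
```

Request:
carry_out([
  [[0,0,0],0,0.484],
  [[0,0,0],0,0.48],
  [[0,0,0],0,0.476],
  [[0,0,0],0,0.476],
], newtons=11)

```text
time: 10.85
tool_pos: [0.4959, -0.0554, 0.0826]
tool_rot: [3.141, -0.001, 2.814]
contact_force: [-5.1, -0.7, 0.6]
opening: 0.0436
grip_force: 8.7
```

Request:
carry_out([
  [[0,0,0],0,0.472],
  [[0,0,0],0,0.468],
  [[0,0,0],0,0.464],
  [[0,0,0],0,0.464],
], newtons=11)

```text
time: 11.35
tool_pos: [0.4959, -0.0554, 0.0827]
tool_rot: [3.141, -0.001, 2.814]
contact_force: [-5.9, -0.6, 1.2]
opening: 0.0428
grip_force: 6.7
```

Request:
carry_out([
  [[0,0,0],0,0.46],
  [[0,0,0],0,0.456],
  [[0,0,0],0,0.452],
  [[0,0,0],0,0.452],
], newtons=12)

```text
time: 11.85
tool_pos: [0.4957, -0.0553, 0.0826]
tool_rot: [3.142, -0.001, 2.814]
contact_force: [-6.8, -1.7, 1.7]
opening: 0.0414
grip_force: 6.8
```

Request:
carry_out([
  [[0,0,0],0,0.448],
  [[0,0,0],0,0.444],
  [[0,0,0],0,0.444],
], newtons=12)

```text
time: 12.22
tool_pos: [0.4957, -0.0553, 0.0826]
tool_rot: [3.142, -0.001, 2.814]
contact_force: [-5.5, -1.3, 1.3]
opening: 0.0414
grip_force: 6.1
```

Request:
carry_out([
  [[0,0,0],0,0.44],
  [[0,0,0],0,0.44],
], newtons=12)

```text
time: 12.48
tool_pos: [0.4957, -0.0554, 0.0827]
tool_rot: [3.142, -0.001, 2.814]
contact_force: [-6.4, -1.2, 1.3]
opening: 0.0407
grip_force: 7.9
```

Request:
carry_out([
  [[0,0,0],0,0.436],
  [[0,0,0],0,0.436],
], newtons=12)

```text
time: 12.72
tool_pos: [0.4957, -0.0553, 0.0827]
tool_rot: [3.142, -0.001, 2.814]
contact_force: [-6.8, 0.6, 1.4]
opening: 0.0407
grip_force: 6.7
```

Request:
carry_out([
  [[0,0,0],0,0.432],
  [[0,0,0],0,0.428],
  [[0,0,0],0,0.428],
], newtons=12)

```text
time: 13.1
tool_pos: [0.4956, -0.0553, 0.0826]
tool_rot: [3.142, -0.001, 2.814]
contact_force: [-5.8, -0.8, 1.2]
opening: 0.0393
grip_force: 8.6
```

Request:
carry_out([
  [[0,0,0],0,0.424],
  [[0,0,0],0,0.42],
  [[0,0,0],0,0.42],
], newtons=12)

```text
time: 13.48
tool_pos: [0.4956, -0.0553, 0.0826]
tool_rot: [3.142, -0.001, 2.814]
contact_force: [-6.0, -0.7, 1.9]
opening: 0.0393
grip_force: 9.3
```

Request:
carry_out([
  [[0,0,0],0,0.416],
  [[0,0,0],0,0.412],
  [[0,0,0],0,0.412],
], newtons=12.5)

```text
time: 13.85
tool_pos: [0.4955, -0.0553, 0.0826]
tool_rot: [3.142, -0.002, 2.814]
contact_force: [-6.5, -1.1, 2.3]
opening: 0.0383
grip_force: 9.9
```

Request:
carry_out([
  [[0,0,0],0,0.408],
  [[0,0,0],0,0.404],
  [[0,0,0],0,0.404],
], newtons=12.5)

```text
time: 14.22
tool_pos: [0.4955, -0.0553, 0.0826]
tool_rot: [-3.142, -0.002, 2.814]
contact_force: [-6.7, -1.5, 2.3]
opening: 0.037
grip_force: 10.5
```

Request:
carry_out([
  [[0,0,0],0,0.4],
  [[0,0,0],0,0.396],
  [[0,0,0],0,0.396],
], newtons=12.8)

```text
time: 14.6
tool_pos: [0.4954, -0.0553, 0.0826]
tool_rot: [-3.142, -0.002, 2.814]
contact_force: [-7.0, -1.0, 2.0]
opening: 0.0364
grip_force: 11.1
```

Request:
carry_out([
  [[0,0,0],0,0.392],
  [[0,0,0],0,0.388],
  [[0,0,0],0,0.388],
], newtons=12.8)

```text
time: 14.98
tool_pos: [0.4954, -0.0553, 0.0826]
tool_rot: [-3.142, -0.002, 2.814]
contact_force: [-7.0, -0.8, 2.8]
opening: 0.0357
grip_force: 11.9
```

Request:
carry_out([
  [[0,0,0],0,0.385],
  [[0,0,0],0,0.382],
  [[0,0,0],0,0.382],
], newtons=12.8)

```text
time: 15.35
tool_pos: [0.4953, -0.0553, 0.0826]
tool_rot: [-3.142, -0.002, 2.814]
contact_force: [-7.6, -1.9, 3.7]
opening: 0.035
grip_force: 10.4
```

Request:
carry_out([
  [[0,0,0],0,0.379],
  [[0,0,0],0,0.376],
  [[0,0,0],0,0.376],
  [[0,0,0],0,0.376],
], newtons=12.8)

```text
time: 15.85
tool_pos: [0.4953, -0.0552, 0.0826]
tool_rot: [-3.142, -0.002, 2.814]
contact_force: [-7.1, -0.1, 2.3]
opening: 0.0347
grip_force: 10.8
```

Request:
carry_out([
  [[0,0,0],0,0.373],
  [[0,0,0],0,0.37],
  [[0,0,0],0,0.37],
], newtons=12.8)

```text
time: 16.23
tool_pos: [0.4953, -0.0553, 0.0826]
tool_rot: [-3.142, -0.002, 2.814]
contact_force: [-6.6, -0.7, 2.6]
opening: 0.034
grip_force: 11.4
```

Request:
carry_out([
  [[0,0,0],0,0.367],
  [[0,0,0],0,0.364],
  [[0,0,0],0,0.364],
], newtons=12.8)

```text
time: 16.6
tool_pos: [0.4952, -0.0552, 0.0826]
tool_rot: [-3.141, -0.002, 2.814]
contact_force: [-8.3, -0.4, 3.3]
opening: 0.0339
grip_force: 12.0
```

Request:
carry_out([
  [[0,0,0],0,0.361],
  [[0,0,0],0,0.358],
  [[0,0,0],0,0.358],
  [[0,0,0],0,0.358],
], newtons=12.8)

```text
time: 17.1
tool_pos: [0.4952, -0.0552, 0.0826]
tool_rot: [-3.141, -0.002, 2.814]
contact_force: [-7.7, -1.1, 2.2]
opening: 0.0327
grip_force: 12.7
```

I reached 12.7 N, with a tooth drop felt just before. Now I'll let go smoothly and rise.

Request:
carry_out([
  [[0,0,0],0,0.4],
  [[0,0,0],0,0.45],
  [[0,0,0],0,0.55],
  [[0,0,0],0,0.7],
  [[0,0,0],0,0.8],
  [[0,0,0],0,0.8],
  [[0,0,-0.02],0,0.8],
  [[0,0,-0.03],0,0.8],
  [[0,0,-0.03],0,0.8],
  [[0,0,0],0,0.8],
])

```text
time: 18.35
tool_pos: [0.4976, -0.0558, 0.1648]
tool_rot: [3.141, 0.005, 2.814]
contact_force: [-0.2, -0.4, -0.2]
opening: 0.0735
grip_force: 0.0
```

```bash
python3 - <<'E'
from h import *
np.set_printoptions(precision=4,suppress=True)
o,w=wr();print(o['tool_pos'],o['tool_rot'],o['contact_force'],o['time']);s=robot.read_camera('scene')
for x in robot.tip_of(w,'thumb_plate')[:2]: print(x,wz(w,x['at'],.088))
a=cv2.resize(w['pixels'][100:400,130:430,::-1],(600,600),interpolation=cv2.INTER_CUBIC);b=cv2.resize(s['pixels'][180:300,180:300,::-1],(600,600),interpolation=cv2.INTER_CUBIC)
cv2.imwrite('pics/w3.png',cv2.resize(np.hstack([a,b]),(800,400)))
cv2.imwrite('pics/w3f.png',a)
E
```

```text
[ 0.4976 -0.0558  0.1648] [3.1411 0.005  2.8138] [-0.2203 -0.4126 -0.1896] 18.35
{'at': [243.7, 158.7], 'p': 0.89} [ 0.4436 -0.0605  0.088 ]
```

View pics/w3.png

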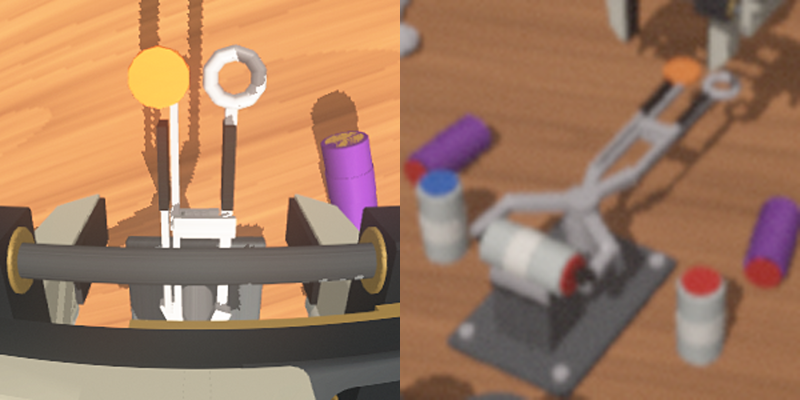

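The clamp stays locked by itself: the cheeks are close together at image (163,165) and (229,165), and the cap is seated against its jaw. The plate is at crop (158,77) and the ring at (235,77). I'll measure the plate centre by colour.

```bash
python3 - <<'E'
from h import *
np.set_printoptions(precision=4,suppress=True)
o,w=wr();im=w['pixels'].astype(int);R,G,B=im[...,0],im[...,1],im[...,2]
m=((R>190)&(G>100)&(B<100)).astype(np.uint8);m[:,:215]=0;m[:,285:]=0;m[:120]=0;m[195:]=0
n,l,st,c=cv2.connectedComponentsWithStats(m);i=1+np.argmax(st[1:,4]);print(st[i],c[i])
p=wz(w,(st[i][0]+st[i][2]/2,st[i][1]+st[i][3]/2),.088);r=wz(w,(306,158.5),.088);print(p,r,np.linalg.norm(p-r))
cl=Ro.from_euler('z',-.33).as_matrix().T
print('clamp frame',cl@(p-[.628,-.0995,0]),cl@(r-[.628,-.0995,0]))
d=p-o['tool_pos'];T=Ro.from_euler('xyz',o['tool_rot']).as_matrix();print('shift in tool',T.T@d)
t=robot.read_camera('top');im=t['pixels'].astype(int);R,G,B=im[...,0],im[...,1],im[...,2]
m=((R>200)&(G>90)&(G<170)&(B<90)).astype(np.uint8);n,l,st,c=cv2.connectedComponentsWithStats(m)
for k in range(1,n):
  if st[k,4]>30: print(st[k],c[k],atz(t,c[k],.088))
E
```

```text
[ 223  120   50   69 1856] [248.5129 161.0485]
[ 0.4393 -0.0559  0.088 ] [ 0.4542 -0.0203  0.088 ] 0.03858950416100087
clamp frame [-0.1926 -0.0199  0.088 ] [-0.1901  0.0186  0.088 ]
shift in tool [ 0.0531 -0.0186  0.0739]
[303 226  11  10  81] [308.0864 230.6667] [ 0.4444 -0.0571  0.088 ]
```

Request:
carry_out([
  [[0.025,-0.0092,0],0,0],
  [[0.025,-0.0092,0],0,0],
  [[0,0,0],0.175,0],
  [[0,0,0],0.175,0],
  [[0,0,0],0.175,0],
  [[0,0,0],0.175,0],
  [[0,0,0],0.175,0],
  [[0,0,0],0.175,0],
  [[0,0,0],0.175,0],
  [[0,0,0],0.175,0],
  [[0,0,0],0.17,0],
  [[0,0,0.02],0,0],
  [[0,0,0.015],0,0],
  [[0,0,0],0,0],
  [[0,0,0],0,0],
], newtons=3)

```text
time: 20.48
tool_pos: [0.4431, -0.0569, 0.1278]
tool_rot: [-3.141, -0.0, 1.244]
contact_force: [-0.8, -0.1, -0.7]
opening: 0.0009
grip_force: 0.0
```

```bash
python3 - <<'E'
from h import *
np.set_printoptions(precision=4,suppress=True)
o,w=wr();print(o['tool_pos'],o['tool_rot'],o['contact_force'],o['qpos'],o['opening']);s=robot.read_camera('scene')
T=Ro.from_euler('xyz',o['tool_rot']).as_matrix();print('shift',T.T@(np.array([.444,-.057,.088+.017])-o['tool_pos']))
a=cv2.resize(w['pixels'][:,70:490,::-1],(400,400));b=cv2.resize(s['pixels'][170:270,200:300,::-1],(400,400),interpolation=cv2.INTER_CUBIC)
cv2.imwrite('pics/w4.png',np.hstack([a,b]))
E
```

```text
[ 0.4431 -0.0569  0.1278] [-3.1414 -0.0001  1.2438] [-0.751  -0.1157 -0.652 ] [-0.2997  0.3427  1.8929  0.0001  0.9061  0.0273] 0.0009256606189610705
shift [0.0002 0.0009 0.0228]
```

View pics/w4.png

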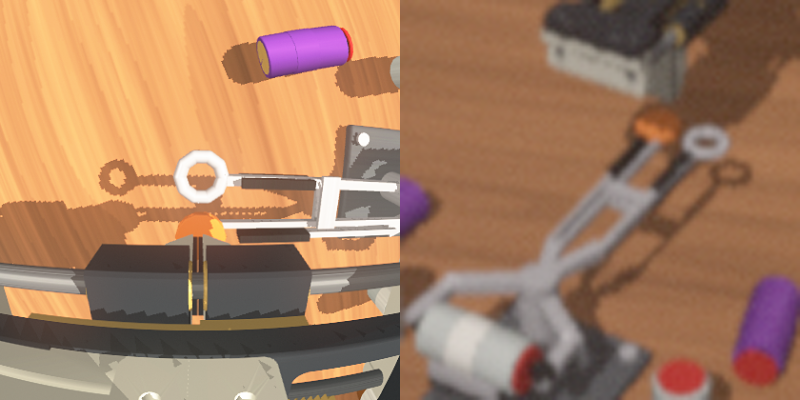

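The closed fingertips are over the orange plate at image (197,230), clear of the ring at (202,175). The clamp has been locked by itself for over 3 s. I'll press down softly.

Request:
carry_out([
  [[-0.001,0.001,0.01],0,0],
  [[0,0,0.007],0,0],
  [[0,0,0.003],0,0],
  [[0,0,0.001],0,0],
  [[0,0,0.001],0,0],
  [[0,0,0],0,0],
])

```text
time: 21.32
tool_pos: [0.4437, -0.0581, 0.1058]
tool_rot: [3.141, -0.0, 1.244]
contact_force: [0.7, 0.6, 0.2]
opening: 0.0006
grip_force: 0.0
```

Request:
carry_out([
  [[0,0,0.001],0,0],
  [[0,0,0.001],0,0],
  [[0,0,0.001],0,0],
  [[0,0,0],0,0],
])

```text
time: 21.82
tool_pos: [0.4437, -0.0583, 0.1027]
tool_rot: [3.141, 0.0, 1.244]
contact_force: [0.1, -2.2, 1.6]
opening: 0.0005
grip_force: 0.9
```

Request:
carry_out([
  [[0,0,0.001],0,0],
  [[0,0,0.001],0,0],
  [[0,0,0],0,0],
])

```text
time: 22.2
tool_pos: [0.4435, -0.0581, 0.1006]
tool_rot: [-3.141, -0.0, 1.244]
contact_force: [-0.7, -1.6, 1.0]
opening: 0.0003
grip_force: 0.8
```

Request:
carry_out([
  [[0,0,0.001],0,0],
  [[0,0,0],0,0],
])

```text
time: 22.45
tool_pos: [0.4436, -0.0581, 0.0997]
tool_rot: [3.142, -0.0, 1.244]
contact_force: [0.8, -1.4, 2.1]
opening: 0.0003
grip_force: 0.8
```

Request:
carry_out([
  [[0,0,0.0007],0,0],
  [[0,0,0],0,0],
])

```text
time: 22.7
tool_pos: [0.4436, -0.0582, 0.099]
tool_rot: [3.141, -0.0, 1.244]
contact_force: [-0.3, -1.2, 2.2]
opening: 0.0001
grip_force: 0.9
```

Request:
carry_out([
  [[-0.002,0,0],0,0],
  [[-0.002,0,0],0,0],
  [[-0.002,0,0],0,0],
  [[-0.002,0,0],0,0],
])

```text
time: 23.2
tool_pos: [0.4409, -0.0658, 0.099]
tool_rot: [-3.141, -0.0, 1.244]
contact_force: [0.9, 1.6, 2.1]
opening: 0.0006
grip_force: 0.9
```

Request:
carry_out([
  [[-0.002,0,0.0005],0,0],
  [[-0.002,0,0],0,0],
  [[-0.002,0,0],0,0],
  [[0,0,0],0,0],
])

```text
time: 23.7
tool_pos: [0.439, -0.0716, 0.0985]
tool_rot: [-3.142, 0.0, 1.244]
contact_force: [-0.6, 1.1, 2.1]
opening: 0.0003
grip_force: 0.9
```

```bash
python3 - <<'E'
from h import *
np.set_printoptions(precision=4,suppress=True)
o,w=wr();print(o['tool_pos'],o['contact_force']);s=robot.read_camera('scene')
a=cv2.resize(w['pixels'][:,70:490,::-1],(400,400));b=cv2.resize(s['pixels'][170:270,200:300,::-1],(400,400),interpolation=cv2.INTER_CUBIC)
cv2.imwrite('pics/w5.png',np.hstack([a,b]))
E
```

```text
[ 0.439  -0.0716  0.0985] [-0.6475  1.0651  2.0735]
```

View pics/w5.png

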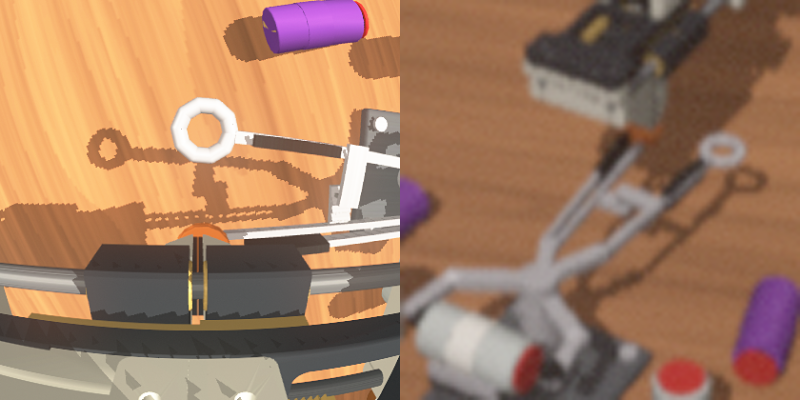

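It opened: the ring has swung away to (205,130) and the plate is near its open position. I'll follow a few mm more and lift off.

Request:
carry_out([
  [[-0.002,0,0],0,0],
  [[-0.002,0,0],0,0],
  [[-0.002,0,0],0,0],
  [[0,0,0],0,0],
  [[0,0,-0.002],0,0],
  [[0,0,-0.004],0,0],
  [[0,0,-0.01],0,0],
  [[0,0,-0.03],0,0],
  [[0,0,-0.04],0,0],
  [[0,0,-0.04],0,0],
  [[-0.04,0,0],0,0],
  [[-0.04,0,0],0,0],
  [[-0.04,0,0],0,0],
  [[0,0,0],0,0],
])

```text
time: 25.55
tool_pos: [0.3979, -0.1925, 0.2249]
tool_rot: [3.141, 0.0, 1.24]
contact_force: [0.6, 0.5, -0.2]
opening: 0.0004
grip_force: 0.0
```

```bash
python3 - <<'E'
from h import *
s=robot.read_camera('scene');t=robot.read_camera('top')
b=cv2.resize(s['pixels'][170:300,180:310,::-1],(400,400),interpolation=cv2.INTER_CUBIC);a=cv2.resize(t['pixels'][130:250,260:380,::-1],(400,400),interpolation=cv2.INTER_CUBIC)
cv2.imwrite('pics/w6.png',np.hstack([a,b]))
E
```

```text
(no output)
```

View pics/w6.png

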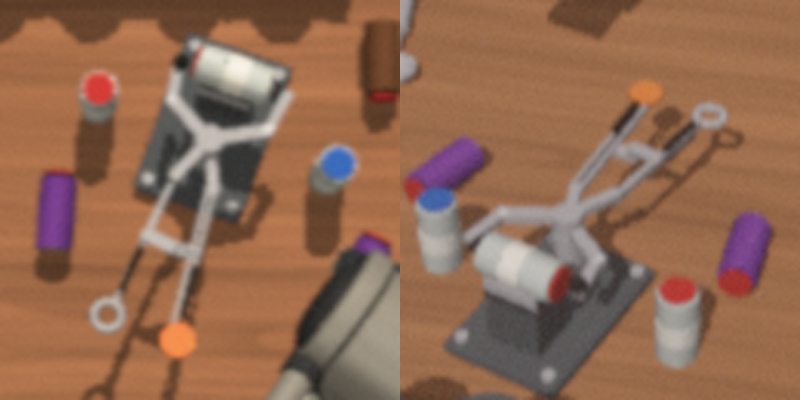

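The clamp is wide open, with plate and ring spread as at the start. The cap is home at (560,283) and everything else is undisturbed. I'm handing in.

```bash
python3 -c "
from cell import robot
print(robot.hand_in())"
```

```text
the job is handed in; nothing more can be done
None
```

I squeezed the clamp to 12.7 N, left it locked by itself for over 3 s, then released it with the thumb plate (about 2 N); it is wide open, the cap looks home in the pictures, and the job is handed in (no verdict was returned).

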